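# Sweep the counted ring blanks into the tray's trough and shut its lid

### The job

Three square ring blanks have been counted out on the plate of the counting tray, among two oval stones. With the fingertips, sweep the three blanks across the plate into the open trough along its far edge while both stones stay on the plate, and then push the trough's lid over until it is fully shut, so that the blanks can be poured off. Only push: pick nothing up, and leave the tin and the flux pot beside the tray where they stand.

Things in the scene. Friction and masses are not known exactly. Their poses are not given: they have to be found in the camera images.
- tray: aluminium counting tray, 196 x 230 x 28 mm, fixed to the bench. Origin on the bench under the tray; x axis across the tray towards the trough (away from the robot at yaw 0), y to the left along the trough, z up. All x, y, z below are in this frame
- plate (a point): centre of the dark rubber plate, at x = -30, z = 22 mm. Plate: x = -95 to 40, y = -110 to 110 mm, level with the trough's edge at x = 40; a rim 5 mm thick and up to z = 28 mm runs round its other three sides. The five parts start at x = -45 to -10 mm, side by side about 42 mm apart in y
- trough (a point): middle of the trough's floor, at x = 64, z = 3 mm. Trough: x = 40 to 88, y = -115 to 111 mm, walls up to z = 22 mm, left end closed; at the right end an open, narrowing pouring spout runs on from y = -115 to -144 mm (no part of the trough)
- lid (a joint): angle of the trough's aluminium lid about a hinge along y at x = 92.5, z = 25 mm. 0 = shut: flat over the whole trough, top at z = 26 mm. Starts at 1.8 to 2.15 rad, leaning away beyond the trough (stop at 2.2). 226 mm long, 56.5 mm from hinge to free edge, 2 mm thick, 60 g. The stiff hinge holds it at any angle: push it all the way; 1 N at the free edge moves it
- lid_edge (a point): middle of the lid's rolled free edge (4.4 mm thick), 56.5 mm from the hinge
- blank_1: ring blank: thin square silver plate 26 x 28 mm, 2 mm thick, with a round upright bezel ring 15 mm across on its middle, 6 mm high in all, about 20 g; starts lying flat on the plate of the tray; origin at the centre of its underside
- blank_2: ring blank: thin square silver plate 26 x 28 mm, 2 mm thick, with a round upright bezel ring 15 mm across on its middle, 6 mm high in all, about 20 g; starts lying flat on the plate of the tray; origin at the centre of its underside
- blank_3: ring blank: thin square silver plate 26 x 28 mm, 2 mm thick, with a round upright bezel ring 15 mm across on its middle, 6 mm high in all, about 20 g; starts lying flat on the plate of the tray; origin at the centre of its underside
- stone_1: cabochon: oval green domed stone in a silver cup, 14 x 21 mm and 8 mm high, about 15 g; starts lying flat on the plate of the tray; origin at the centre of its underside; stays on the plate
- stone_2: cabochon: oval green domed stone in a silver cup, 14 x 21 mm and 8 mm high, about 15 g; starts lying flat on the plate of the tray; origin at the centre of its underside; stays on the plate
- screw_tin: round olive tin, 68 mm across, 31 mm high, standing loose at the near right of the tray; origin at the centre of its underside; a bystander
- flux_pot: round white pot with a green lid, 53 mm across, 48 mm high, standing loose at the far left of the tray; origin at the centre of its underside; a bystander
Not all that is in view belongs to the job. What is shaped like the blank_1 but purple or red is not meant.

How it is judged:
By the outcome, as a careful person would: the job done as asked, in the order asked, and still so for the second after the job is handed in, with the robot touching nothing.
It also fails if it takes over 58 s, if anything falls off the work surface, if the arm or the gripper's body presses on something with over 40 N, if the wrist force passes 120 N, or if a joint passes its speed limit or range.

### The arm

A 6-joint arm with a two-finger parallel gripper is mounted at the origin on a cart in front of the work surface, level with it; the furniture and walls round the work are solid. World frame = base frame: x ahead of the robot, y to its left, z up, the work surface at z = 0. Lengths are in m, angles in degrees, forces in N, time in s.
With the tool pointing down it reaches from about 0.25 to 0.775 m from the base axis. Payload 4 kg.
Tool frame: the origin (TCP) lies at the very end of the fingers, on their centre line; the grasp point (between the pads) lies 19 mm behind it; z points along the fingers, y is the line along which they close (so a half turn about z gives the same grasp; the last joint's range is limited). The gripper opens to 85 mm and grips with 20 to 120 N. Pads are 22 mm wide; open, the fingers measure 114 mm over their backs; the gripper's body (76 mm by 85 mm) begins 54 mm behind the grasp point. The pads swing forward as they close: fully open they stand 13 mm farther back than shut.
Start: joints at [66.285, 4.996, 78.535, -0, 96.463, -5.907], TCP at [0.168, 0.524, 0.231] pointing down, gripper open.
Joint ranges: [-177.83, 177.83], [-43.37, 116.18], [15.69, 146.23], [-61.86, 241.86], [9.47, 152.12], [-147.06, 147.06]. Speed limits (degrees/s): [159.86, 159.86, 180, 180, 180, 180].

### API

Orientations are given as [roll, pitch, yaw] about the fixed x, y, z axes, in that order (R = Rz(yaw) Ry(pitch) Rx(roll)).
In Python, from station import r gives the robot as it stands. The module is installed in compiled form; this text tells all that it offers.
- The arm moves only by the shell command python3 -m crank 'ROWS' [FORCE]. ROWS is JSON, a list of rows, each a list of 3 entries, a list of its own where there are three numbers: the shift along the tool's x, y, z in m, then the turn, a rotation vector about the tool's x, y, z in degrees, then the finger opening in m, from 0 to 0.0854. In form: [[[x, y, z], [rx, ry, rz], gripper], ...]. A call has 1 to 20 rows; each row shifts and turns the commanded pose from where the row before left it, along the tool's axes as they then stand; what a row does not reach is not made up. A row lasts 1/12 s, in which the tool goes at most 41.7 mm and 7.16 degrees, less where a joint would pass 70% of its speed; a pose out of reach is approached as far as the arm can. A call is refused whole if a number of a shift passes 0.0417 or a number of a turn 7.16, either way. A call with a gripper value outside its range is refused whole. The fingers move at their own pace and stop on an object; FORCE is the grip in N (left out, the last holds). Time passes only in rows, so rows that do not move let the fingers close. It gives the time, the measured TCP pose, the force, the opening and the grip force at its end, in the units of the state.
- r.get_state(): the state, without advancing time (a new reading comes with each control period).
- r.read_camera(name): name is "scene" or "top"; returns a dict with "img" (384x512x3 uint8, red, green, blue), "depth" (384x512 float32, m along the optical axis (not along the pixel's ray), 0 where there is no reading), "vertical_fov" (degrees; the focal length in pixels is half the picture's height over the tangent of half this angle, whatever the lens; pixels are square), "cx", "cy" (the principal point, pixels), "k1" (the pictures are not rectified: a ray, as slopes to the right and down, at radius r is drawn at 1 + k1 r^2 times it, then the intrinsics apply), "T" (4x4, takes a point from camera to world coordinates). Camera axes: x right, y up, looking along -z (the intrinsics and any distortion apply to the point x, -y, -z); pixel columns grow to the right and rows downward; lengths in m; the calibration is good to about 2 mm. A picture is of the moment at which its call begins.
- r.finish_job(): hands the job in; it is judged then, once.
The state is a dict: "time": time; "qpos": joint angles; "joint_vel": joint speeds; "tau": joint torques, N m; "position": TCP position; "ee_rot": TCP orientation; "force": force on the tool from outside, world axes, zero at the start; "torque": the same for the moment, N m; "finger_gap": finger opening in m; "grasp_force": force on a finger pad.
Only numpy, scipy, OpenCV 4.12 (cv2) and the standard library are available. Lean on these libraries where they do the work, as an engineer would, in place of code of your own. Each camera call takes 0.05 s, during which the arm holds its last target. There are 200 camera calls.

## Working session

There is one attempt and no reset: what is moved stays moved. The work goes in short steps, Python scripts to look and compute and a shell command to move; the robot and the scene stay as the last step left them, time stands still between calls to the robot, and variables do not carry over. Pictures are saved under pics/ and viewed, at most 10 in all, crops included, and the job is handed in when it is done.

```bash
mkdir -p pics; cat > h.py <<'E'
import numpy as np, cv2
from station import r
def cam(n):
    c=r.read_camera(n); h=c["img"].shape[0]
    c["f"]=h/2/np.tan(np.radians(c["vertical_fov"])/2); return c
def ray(c,u,v):
    K=np.array([[c["f"],0,c["cx"]],[0,c["f"],c["cy"]],[0,0,1.]])
    p=cv2.undistortPoints(np.array([[[u,v]]],float),K,np.array([c["k1"],0,0,0.]))[0,0] if False else None
    d=np.array([(u-c["cx"])/c["f"],(v-c["cy"])/c["f"]]); s=d.copy()
    for _ in range(20): s=d/(1+c["k1"]*(s@s))
    T=np.array(c["T"]); return T[:3,3],T[:3,:3]@np.array([s[0],-s[1],-1.])
def onz(c,u,v,z):
    o,d=ray(c,u,v); return o+d*(z-o[2])/d[2]
def save(c,n,box=None,k=1):
    im=c["img"][:,:,::-1]
    if box: im=im[box[1]:box[3],box[0]:box[2]]
    cv2.imwrite("pics/"+n,cv2.resize(im,None,fx=k,fy=k,interpolation=cv2.INTER_CUBIC))
E
python3 - <<'E'
from h import *
for n in("top","scene"):
    c=cam(n); save(c,n+"0.png",k=1.5); print(n,c["f"],c["cx"],c["cy"],c["k1"],np.round(c["T"],3).tolist())
s=r.get_state(); print(s["time"],s["position"],s["ee_rot"])
E
```

```text
top 447.43748990948666 264.64683379386923 187.53323396645578 -0.07013991321404349 [[-0.013, 0.995, -0.097, 0.423], [-1.0, -0.011, 0.022, -0.093], [0.02, 0.097, 0.995, 1.101], [0.0, 0.0, 0.0, 1.0]]
scene 461.93570569896065 253.08967085343764 193.17526454323288 0.002171808143135063 [[-0.899, -0.195, 0.391, 0.935], [0.437, -0.366, 0.821, 0.785], [-0.016, 0.91, 0.415, 0.513], [0.0, 0.0, 0.0, 1.0]]
0.1 [0.16802523 0.52322542 0.23027116] [-1.79886249e+02 -1.28733244e-02  1.62191606e+02]
```

View pics/top0.png

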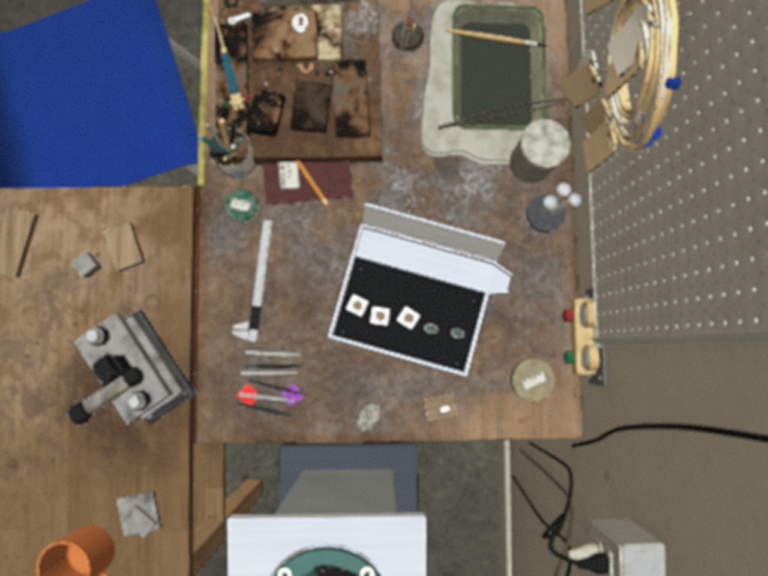

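View pics/scene0.png

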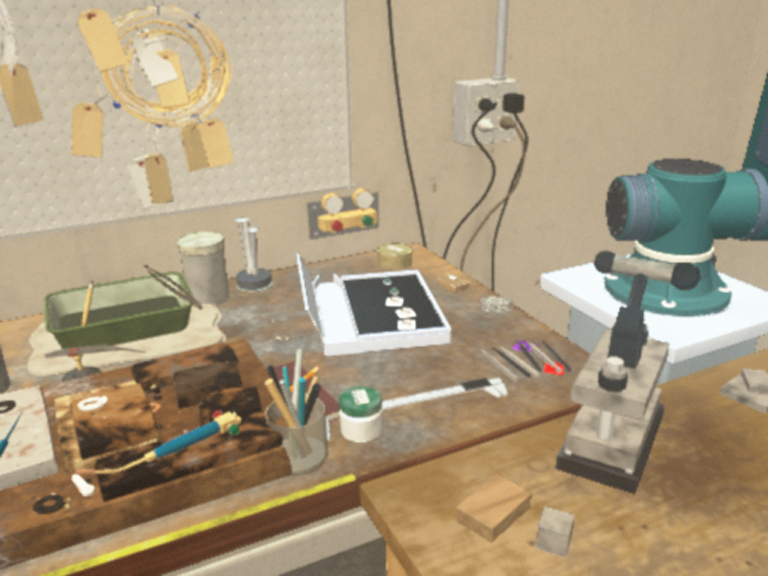

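The top picture (at 1.5x) shows white blanks at (357,305), (380,316) and (408,317), and green stones at (431,328) and (457,333). The look-alikes, red (247,394) and purple (291,394), lie off the tray and are not meant. The lid leans back at about (430,230), with the pot at (241,204) and the tin at (533,380).

```bash
cat > m.py <<'E'
from h import *
def measure(c, verbose=True):
    g=cv2.cvtColor(c["img"],cv2.COLOR_RGB2HSV)
    roi=np.zeros(g.shape[:2],np.uint8); roi[160:255,210:340]=255
    dark=((g[...,2]<60)*255).astype(np.uint8)&roi
    dark=cv2.morphologyEx(dark,cv2.MORPH_CLOSE,np.ones((25,25)))
    cs=max(cv2.findContours(dark,0,2)[0],key=cv2.contourArea)
    P=np.array([onz(c,u,v,.022)[:2] for u,v in cs[:,0].astype(float)])
    (ct,sz,a)=cv2.minAreaRect((P*1000).astype(np.float32))
    return g,cs,ct,sz,a
def parts(c,g,cs):
    m=np.zeros(g.shape[:2],np.uint8); cv2.drawContours(m,[cv2.convexHull(cs)],-1,255,-1); m=cv2.erode(m,np.ones((5,5)))
    w=((g[...,2]>75)*255).astype(np.uint8)&m
    out=[]
    for k in cv2.findContours(w,0,2)[0]:
        if cv2.contourArea(k)<20: continue
        mk=np.zeros_like(m); cv2.drawContours(mk,[k],-1,255,-1)
        ys,xs=np.nonzero(mk); (rc,rs,ra)=cv2.minAreaRect(np.array([onz(c,u,v,.025)[:2]*1000 for u,v in k[:,0].astype(float)],np.float32))
        out.append((onz(c,xs.mean(),ys.mean(),.025)[:2]*1000,rs,ra,len(xs),g[ys,xs,1].mean(),(xs.mean(),ys.mean())))
    return out
E
python3 - <<'E'
from m import *
c=cam("top"); g,cs,ct,sz,a=measure(c); print(ct,sz,a)
yaw=a if sz[0]<sz[1] else a-90
yaw=(yaw+90)%180-90; print("yaw",yaw)
R=np.array([[np.cos(np.radians(yaw)),-np.sin(np.radians(yaw))],[np.sin(np.radians(yaw)),np.cos(np.radians(yaw))]])
for s in (-30,): O=np.array(ct)-R@[s,0]; print("origin",O)
for p in parts(c,g,cs): print(np.round(p[0]),"tray",np.round(R.T@(p[0]-O),1),np.round(p[1],0),round(p[2]),p[3],round(p[4]),np.round(p[5]))
save(c,"crop.png",(200,120,370,270),4.5)
# check: outer tray & depth
for t in ((64,0,3),(0,0,22),(-30,-105,22)):
    pass
E
```

```text
(476.21466064453125, -134.60800170898438) (213.52285766601562, 126.6869125366211) 73.60382843017578
yaw -16.39617156982422
origin [ 504.99464579 -143.07632239]
[ 443. -211.] tray [-39.8 -82.9] [22. 14.] 89 58 23 [305. 222.]
[ 452. -169.] tray [-43.5 -39.7] [24. 17.] 89 65 20 [287. 219.]
[ 469. -133.] tray [-37.   -0.3] [33. 32.] 56 181 12 [272. 211.]
[473. -88.] tray [-46.3  44.1] [33. 31.] 81 178 11 [253. 210.]
[490. -51.] tray [-39.9  84. ] [33. 31.] 63 181 11 [238. 203.]
```

View pics/crop.png

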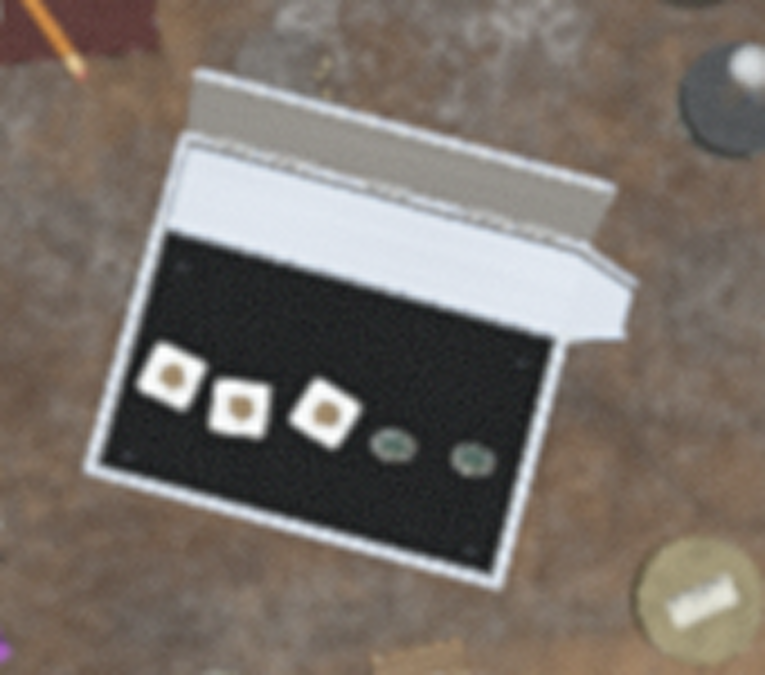

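The close crop confirms three white square plates with a round bezel at crop px (172,375), (240,408) and (326,413), and two green oval stones to their right at (393,445) and (472,460). Next I refine the tray pose from its corners.

```bash
python3 - <<'E'
from m import *
c=cam("top")
# crop px, tray xyz
pts=[((168,234),(40,110,22)),((560,338),(40,-110,22)),((90,468),(-100,115,28)),((500,587),(-100,-115,28)),((103,464),(-95,110,24)),((493,572),(-95,-110,24)),((183,138),(92,115,26))]
A=[];B=[]
W=[]
for (u,v),t in pts:
    w=onz(c,(u+.5)/4.5+200-.5,(v+.5)/4.5+120-.5,t[2]/1000)[:2]*1000; W.append(w)
W=np.array(W);T=np.array([t[:2] for _,t in pts],float)
a=T-T.mean(0);b=W-W.mean(0);U,S,V=np.linalg.svd(a.T@b);R=(U@V).T;O=W.mean(0)-R@T.mean(0)
print("yaw",np.degrees(np.arctan2(R[1,0],R[0,0])),"O",O);print(np.round(W-(T@R.T+O),1).tolist())
g,cs,*_=measure(c)
for p in parts(c,g,cs): print(np.round(R.T@(p[0]-O),1))
# lid edge
for (u,v) in ((203,73),(614,188),(408,132)):
  for z in (.07,.08): print(z,np.round(R.T@(onz(c,u/4.5+200,v/4.5+120,z)[:2]*1000-O),1))
d=c["depth"]
def P(u,v):
    o,dd=ray(c,u,v); return o+dd*d[int(round(v)),int(round(u))]
for (u,v) in ((408,137),(300,105),(530,170),(300,350),(350,215)):
    p=P(u/4.5+200,v/4.5+120)*1000; print(np.round(R.T@(p[:2]-O),1),p[2].round(1))
E
```

```text
yaw -16.11376557840257 O [ 502.61937981 -144.03664034]
[[-4.2, -0.3], [-1.8, 0.1], [3.3, -2.0], [1.5, 2.2], [2.0, -2.4], [3.1, 1.8], [-3.8, 0.7]]
[-38.5 -81.3]
[-41.7 -37.9]
[-44.1  45.8]
[-34.9   1.4]
[-37.5  85.8]
0.07 [116.  109.2]
0.08 [113.9 108.4]
0.07 [ 115.1 -112.9]
0.08 [ 113.1 -111.5]
0.07 [114.6  -1.8]
0.08 [112.6  -1.5]
[109.7  -2.1] 82.1
[111.   55.7] 81.3
[111.4 -67.7] 75.5
[-6.3 22. ] 23.7
[74.2 15.2] 5.3
```

```bash
python3 - <<'E'
from m import *
c=cam("top"); d=c["depth"]
for y in range(60,560,60):
    row=[]
    for x in range(100,560,60):
        row.append(0)
H={}
for v in range(0,384,3):
    for u in range(0,512,3):
        if d[v,u]>0:
            o,dd=ray(c,u,v); p=o+dd*d[v,u]; k=(int(p[0]//.1),int(p[1]//.1)); H[k]=max(H.get(k,0),p[2])
for i in range(1,8): print(i,[(j,round(H.get((i,j),-1),2)) for j in range(-3,6)])
E
```

```text
1 [(-3, np.float64(0.3)), (-2, np.float64(0.0)), (-1, np.float64(0.16)), (0, np.float64(0.17)), (1, np.float64(0.0)), (2, np.float64(0.02)), (3, np.float64(0.1)), (4, np.float64(0.1)), (5, np.float64(0.0))]
2 [(-3, np.float64(0.0)), (-2, np.float64(0.0)), (-1, np.float64(0.02)), (0, np.float64(0.0)), (1, np.float64(0.0)), (2, np.float64(0.01)), (3, np.float64(0.01)), (4, np.float64(0.01)), (5, np.float64(0.01))]
3 [(-3, np.float64(0.03)), (-2, np.float64(0.03)), (-1, np.float64(0.02)), (0, np.float64(0.01)), (1, np.float64(0.01)), (2, np.float64(0.23)), (3, np.float64(0.23)), (4, np.float64(0.01)), (5, np.float64(0.01))]
4 [(-3, np.float64(0.03)), (-2, np.float64(0.03)), (-1, np.float64(0.03)), (0, np.float64(0.01)), (1, np.float64(0.01)), (2, np.float64(0.18)), (3, np.float64(0.18)), (4, np.float64(0.01)), (5, np.float64(0.0))]
5 [(-3, np.float64(0.08)), (-2, np.float64(0.06)), (-1, np.float64(0.03)), (0, np.float64(0.01)), (1, np.float64(0.01)), (2, np.float64(0.01)), (3, np.float64(0.03)), (4, np.float64(0.03)), (5, np.float64(0.02))]
6 [(-3, np.float64(0.08)), (-2, np.float64(0.08)), (-1, np.float64(0.08)), (0, np.float64(0.02)), (1, np.float64(0.05)), (2, np.float64(0.01)), (3, np.float64(0.03)), (4, np.float64(0.02)), (5, np.float64(0.02))]
7 [(-3, np.float64(0.07)), (-2, np.float64(0.07)), (-1, np.float64(0.07)), (0, np.float64(0.07)), (1, np.float64(0.13)), (2, np.float64(0.0)), (3, 0), (4, 0), (5, 0)]
```

```bash
python3 -m crank '[[[0,0,-0.035],[0,0,-0.8],0],[[0,0,-0.035],[0,0,-0.9],0],[[0,0,-0.035],[0,0,0],0],[[0,0,-0.035],[0,0,0],0],[[-0.027,-0.029,0],[0,0,0],0],[[-0.027,-0.029,0],[0,0,0],0],[[-0.027,-0.029,0],[0,0,0],0],[[-0.027,-0.029,0],[0,0,0],0],[[-0.027,-0.029,0],[0,0,0],0],[[-0.027,-0.029,0],[0,0,0],0],[[-0.027,-0.029,0],[0,0,0],0],[[-0.027,-0.029,0],[0,0,0],0],[[-0.027,-0.029,0],[0,0,0],0],[[-0.027,-0.029,0],[0,0,0],0],[[-0.027,-0.029,0],[0,0,0],0],[[-0.027,-0.029,0],[0,0,0],0],[[-0.027,-0.029,0],[0,0,0],0],[[-0.027,-0.029,0],[0,0,0],0],[[-0.027,-0.029,0],[0,0,0],0],[[-0.027,-0.029,0],[0,0,0],0]]' 40
cat > w.py <<'E'
import numpy as np,sys
from station import r
s=r.get_state();p=np.array(s["position"])*1000
y=np.radians(-16.1);R=np.array([[np.cos(y),-np.sin(y)],[np.sin(y),np.cos(y)]])
print("t",s["time"],"tray",np.round(R.T@(p[:2]-[502.6,-144]),1),"z",p[2].round(1),"rpy",np.round(s["ee_rot"],1),"F",np.round(s["force"],1),s["finger_gap"])
E
python3 w.py
```

```text
time: 1.92
position: [0.4548, -0.044, 0.3714]
ee_rot: [180.0, 0.0, 163.9]
force: [-0.3, 0.4, -0.1]
finger_gap: 0.0003
grasp_force: 0.0
t 1.9167 tray [-73.6  82.8] z 371.4 rpy [180.    0.  163.9] F [-0.3  0.4 -0.1] 0.0003100633712175956
```

```bash
python3 -m crank '[[[0.002,0.002,0.041],[0,0,0],0],[[0.001,0.001,0.041],[0,0,0],0],[[0,0,0.041],[0,0,0],0],[[0,0,0.041],[0,0,0],0],[[0,0,0.041],[0,0,0],0],[[0,0,0.041],[0,0,0],0],[[0,0,0.041],[0,0,0],0],[[0,0,0.039],[0,0,0],0],[[0,0,0],[0,0,0],0],[[0,0,0],[0,0,0],0]]'; python3 w.py; python3 - <<'E'
from h import *
c=cam("scene"); save(c,"s1.png",(180,150,330,250),5)
E
```

```text
time: 2.75
position: [0.4504, -0.0378, 0.0435]
ee_rot: [-180.0, -0.3, 163.9]
force: [-0.1, -0.8, 0.6]
finger_gap: 0.0001
grasp_force: 0.0
t 2.75 tray [-79.6  87.6] z 43.5 rpy [-180.    -0.3  163.9] F [-0.1 -0.8  0.6] 6.015738582645214e-05
```

View pics/s1.png

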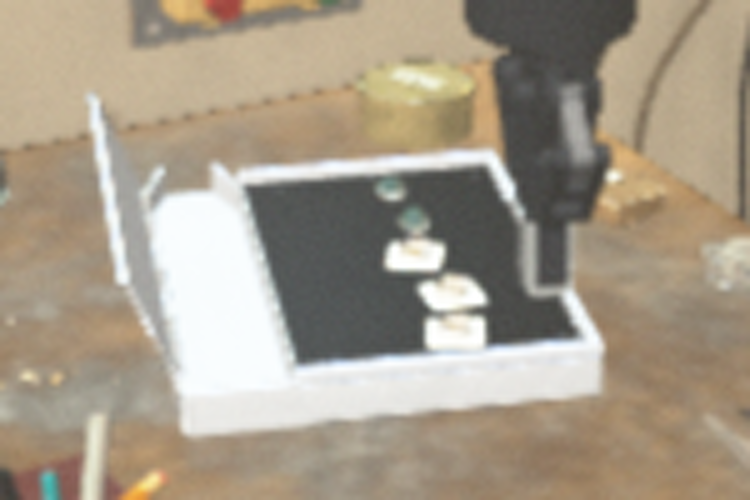

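The picture shows the closed fingertip at (548,290) just inside the near rim, with the blanks at (455,330), (452,292) and (415,253). I'll cross-check the positions from this camera.

```bash
python3 w.py; python3 - <<'E'
from h import *
c=cam("scene")
y=np.radians(-16.1);R=np.array([[np.cos(y),-np.sin(y)],[np.sin(y),np.cos(y)]])
for n,u,v,z in (("tipL",528,292,43),("tipR",570,292,43),("b1",456,332,23),("b2",452,294,23),("b3",415,256,23),("b1 rear-left",487,347,23),("s1",414,222,24),("s2",390,190,24),("near-left rim inner",584,336,24),("outer nearleft",602,347,28),("near right rim inner",484,165,24),("edge left",297,362,22),("edge right",248,186,22)):
    p=onz(c,(u+.5)/5+180-.5,(v+.5)/5+150-.5,z/1000)*1000; print(n,np.round(R.T@(p[:2]-[502.6,-144]),1))
E
```

```text
t 2.8 tray [-76.9  87.8] z 46.4 rpy [180.    0.  163.9] F [-0.   0.9  0.7] -6.0550922583563244e-05
tipL [-68.8  90.2]
tipR [-87.6  94.1]
b1 [-36.4  84.6]
b2 [-42.5  45.7]
b3 [-33.2   0.7]
b1 rear-left [-47.1 102. ]
s1 [-39.9 -36.8]
s2 [-35.2 -79. ]
near-left rim inner [-92.5 102.2]
outer nearleft [-95.6 121.7]
near right rim inner [ -90.5 -101.2]
edge left [39.6 97.1]
edge right [  36.7 -104.2]
```

```bash
python3 -m crank '[[[0,0,0.006],[0,0,0],0],[[0,0,0.006],[0,0,0],0],[[0,0,0.005],[0,0,0],0],[[0,0,0.003],[0,0,0],0],[[0,0,0],[0,0,0],0],[[0,0,0],[0,0,0],0]]'; python3 w.py
```

```text
time: 3.35
position: [0.4523, -0.0382, 0.0252]
ee_rot: [180.0, -0.0, 163.9]
force: [0.5, -0.1, -0.5]
finger_gap: -0.0002
grasp_force: 0.0
t 3.35 tray [-77.6  87.7] z 25.2 rpy [180.   -0.  163.9] F [ 0.5 -0.1 -0.5] -0.0001700269983397994
```

```bash
python3 -m crank '[[[0,-0.001,0.0015],[0,0,0],0],[[-0.004,-0.001,0],[0,0,0],0],[[-0.008,0,0],[0,0,0],0],[[-0.008,0,0],[0,0,0],0],[[-0.008,0,0],[0,0,0],0],[[-0.008,0,0],[0,0,0],0],[[-0.008,0,0],[0,0,0],0],[[-0.008,0,0],[0,0,0],0],[[-0.008,0,0],[0,0,0],0],[[-0.008,0,0],[0,0,0],0],[[-0.008,0,0],[0,0,0],0],[[-0.008,0,0],[0,0,0],0],[[-0.008,0,0],[0,0,0],0],[[-0.008,0,0],[0,0,0],0],[[-0.007,0,0],[0,0,0],0],[[-0.006,0,0],[0,0,0],0],[[-0.003,0,0],[0,0,0],0],[[0,0,0],[0,0,0],0],[[0,0,0],[0,0,0],0]]'; python3 w.py; python3 - <<'E'
from h import *
c=cam("scene"); save(c,"s2.png",(180,150,330,250),5)
E
```

```text
time: 4.93
position: [0.5631, -0.0723, 0.0231]
ee_rot: [180.0, -0.1, 163.9]
force: [-0.1, 0.6, 0.1]
finger_gap: -0.0001
grasp_force: 0.0
t 4.9333 tray [38.3 85.6] z 23.1 rpy [ 1.800e+02 -1.000e-01  1.639e+02] F [-0.1  0.6  0.1] -0.0001324682746863897
```

View pics/s2.png

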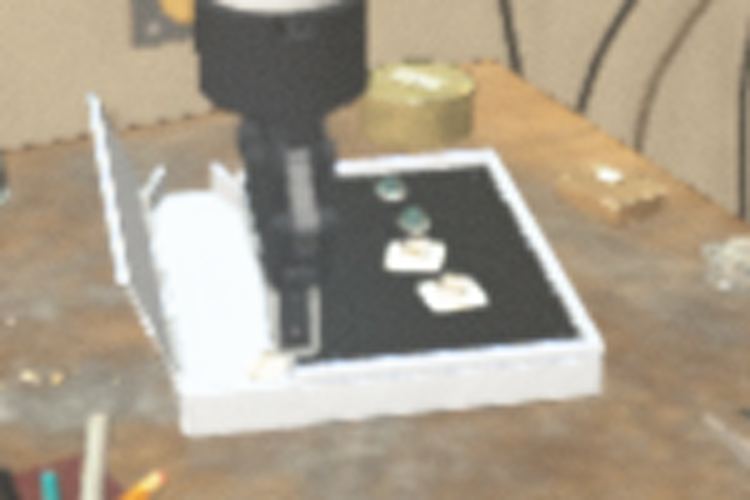

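The first blank is at the trough edge (268,365), probably fallen in. I lift and move behind the second blank, then check from above.

```bash
python3 -m crank '[[[0,0,-0.020],[0,0,0],0],[[0,0,-0.020],[0,0,0],0],[[0.029,-0.010,0],[0,0,0],0],[[0.029,-0.010,0],[0,0,0],0],[[0.029,-0.010,0],[0,0,0],0],[[0.029,-0.010,0],[0,0,0],0],[[0,0,0],[0,0,0],0],[[0,0,0],[0,0,0],0]]'; python3 w.py; python3 - <<'E'
from h import *
c=cam("top"); save(c,"t2.png",(210,130,350,260),4.5)
E
```

```text
time: 5.65
position: [0.4392, -0.0783, 0.0634]
ee_rot: [180.0, -0.0, 163.8]
force: [-0.9, 0.2, 0.1]
finger_gap: -0.0001
grasp_force: 0.0
t 5.65 tray [-79.1  45.5] z 63.4 rpy [180.   -0.  163.8] F [-0.9  0.2  0.1] -0.00012873352376329352
```

View pics/t2.png

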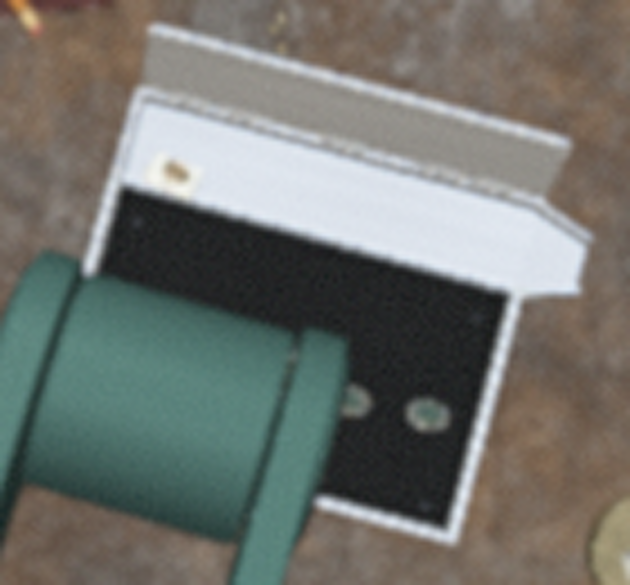

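The first blank is in the trough (175,172), close to its near wall. Second blank next.

```bash
python3 -m crank '[[[0,0,0.012],[0,0,0],0],[[0,0,0.012],[0,0,0],0],[[0,0,0.010],[0,0,0],0],[[0,0,0.005],[0,0,0],0],[[0,0,0],[0,0,0],0],[[0,0,0],[0,0,0],0]]'; python3 w.py; python3 -m crank '[[[-0.004,0,0.0005],[0,0,0],0],[[-0.008,0,0],[0,0,0],0],[[-0.008,0,0],[0,0,0],0],[[-0.008,0,0],[0,0,0],0],[[-0.008,0,0],[0,0,0],0],[[-0.008,0,0],[0,0,0],0],[[-0.008,0,0],[0,0,0],0],[[-0.008,0,0],[0,0,0],0],[[-0.008,0,0],[0,0,0],0],[[-0.008,0,0],[0,0,0],0],[[-0.008,0,0],[0,0,0],0],[[-0.008,0,0],[0,0,0],0],[[-0.008,0,0],[0,0,0],0],[[-0.008,0,0],[0,0,0],0],[[-0.007,0,0],[0,0,0],0],[[-0.004,0,0],[0,0,0],0],[[0,0,0],[0,0,0],0],[[0,0,0],[0,0,0],0]]'; python3 w.py
python3 -m crank '[[[0,0,-0.020],[0,0,0],0],[[0,0,-0.020],[0,0,0],0],[[0.029,-0.011,0],[0,0,0],0],[[0.029,-0.011,0],[0,0,0],0],[[0.029,-0.011,0],[0,0,0],0],[[0.029,-0.011,0],[0,0,0],0],[[0,0,0],[0,0,0],0],[[0,0,0],[0,0,0],0]]'; python3 w.py
```

```text
time: 6.2
position: [0.4412, -0.0785, 0.0246]
ee_rot: [180.0, -0.0, 163.9]
force: [-0.1, 0.0, 0.6]
finger_gap: 0.0
grasp_force: 0.0
t 6.2 tray [-77.2  45.9] z 24.6 rpy [180.   -0.  163.9] F [-0.1  0.   0.6] 7.56594548314538e-06
time: 7.7
position: [0.5551, -0.1116, 0.0242]
ee_rot: [180.0, -0.0, 163.9]
force: [0.0, -0.1, -0.4]
finger_gap: 0.0003
grasp_force: 0.0
t 7.7 tray [41.5 45.7] z 24.2 rpy [180.   -0.  163.9] F [ 0.  -0.1 -0.4] 0.0002643362038172446
time: 8.37
position: [0.4299, -0.1214, 0.0641]
ee_rot: [180.0, -0.0, 163.8]
force: [0.4, -0.2, 0.1]
finger_gap: -0.0003
grasp_force: 0.0
t 8.3667 tray [-76.1   1.6] z 64.1 rpy [180.   -0.  163.8] F [ 0.4 -0.2  0.1] -0.00031366577472654873
```

```bash
python3 -m crank '[[[0,0,0.012],[0,0,0],0],[[0,0,0.012],[0,0,0],0],[[0,0,0.010],[0,0,0],0],[[0,0,0.005],[0,0,0],0],[[0,0,0],[0,0,0],0],[[0,0,0],[0,0,0],0]]'; python3 w.py; python3 -m crank '[[[-0.004,0,0.001],[0,0,0],0],[[-0.008,0,0],[0,0,0],0],[[-0.008,0,0],[0,0,0],0],[[-0.008,0,0],[0,0,0],0],[[-0.008,0,0],[0,0,0],0],[[-0.008,0,0],[0,0,0],0],[[-0.008,0,0],[0,0,0],0],[[-0.008,0,0],[0,0,0],0],[[-0.008,0,0],[0,0,0],0],[[-0.008,0,0],[0,0,0],0],[[-0.008,0,0],[0,0,0],0],[[-0.008,0,0],[0,0,0],0],[[-0.008,0,0],[0,0,0],0],[[-0.008,0,0],[0,0,0],0],[[-0.006,0,0],[0,0,0],0],[[-0.004,0,0],[0,0,0],0],[[0,0,0],[0,0,0],0],[[0,0,0],[0,0,0],0]]'; python3 w.py
python3 -m crank '[[[0,0,-0.020],[0,0,0],0],[[0,0,-0.030],[0,0,0],0],[[0.035,-0.011,-0.010],[0,0,0],0],[[0.035,0,-0.010],[0,0,0],0],[[0.035,0,-0.010],[0,0,0],0],[[0.035,0,-0.010],[0,0,0],0],[[0.035,0,0],[0,0,0],0],[[0,0,0],[0,0,0],0],[[0,0,0],[0,0,0],0]]'; python3 w.py; python3 - <<'E'
from h import *
c=cam("top"); save(c,"t3.png",(210,130,350,260),4.5)
y=np.radians(-16.1);R=np.array([[np.cos(y),-np.sin(y)],[np.sin(y),np.cos(y)]])
d=c["depth"];out=[]
for v in range(145,210):
  for u in range(230,345):
    if d[v,u]>0:
      o,dd=ray(c,u,v);p=(o+dd*d[v,u])*1000;t=R.T@(p[:2]-[502.6,-144]);out.append([*t,p[2]])
o=np.array(out); o=o[(o[:,0]>44)&(o[:,0]<84)]
for yy in range(-110,110,10):
  k=o[abs(o[:,1]-yy-5)<5]; print(yy,[round(k[(k[:,0]>=a)&(k[:,0]<a+8),2].max(initial=-9)) for a in range(44,84,8)])
E
```

```text
time: 8.87
position: [0.4318, -0.1216, 0.0251]
ee_rot: [180.0, -0.0, 163.9]
force: [-0.7, 0.2, -0.2]
finger_gap: 0.0003
grasp_force: 0.0
t 8.8667 tray [-74.2   1.9] z 25.1 rpy [180.   -0.  163.9] F [-0.7  0.2 -0.2] 0.0002525176589076997
time: 10.37
position: [0.5448, -0.1544, 0.0241]
ee_rot: [180.0, -0.0, 163.9]
force: [-0.3, -0.1, 0.0]
finger_gap: -0.0004
grasp_force: 0.0
t 10.3667 tray [43.5  1.7] z 24.1 rpy [180.   -0.  163.9] F [-0.3 -0.1  0. ] -0.00041803976282273243
time: 11.12
position: [0.3721, -0.1158, 0.1142]
ee_rot: [-180.0, 0.1, 163.9]
force: [1.2, 0.1, 0.4]
finger_gap: -0.0002
grasp_force: 0.0
t 11.1167 tray [-133.2   -9.1] z 114.2 rpy [-1.800e+02  1.000e-01  1.639e+02] F [1.2 0.1 0.4] -0.00017488361801279862
-110 [6, 8, 5, 7, 7]
-100 [7, 9, 9, 7, 7]
-90 [6, 6, 5, 8, 6]
-80 [6, 7, 7, 7, 7]
-70 [8, 8, 7, 7, 5]
-60 [7, 7, 7, 7, 6]
-50 [5, 7, 8, 9, 10]
-40 [5, 6, 8, 6, 7]
-30 [7, 5, 5, 6, 6]
-20 [18, 10, 8, 6, 6]
-10 [21, 16, 6, 7, 8]
0 [24, 20, 12, 7, 5]
10 [24, 17, 9, 8, 7]
20 [5, 6, 9, 6, 5]
30 [19, 19, 9, 8, 7]
40 [22, 17, 6, 7, 6]
50 [21, 17, 7, 5, 6]
60 [7, 7, 7, 6, 6]
70 [24, 17, 8, 7, 7]
80 [25, 15, 12, 11, 6]
90 [21, 15, 8, 6, 8]
100 [6, 7, 6, 6, 6]
```

View pics/t3.png

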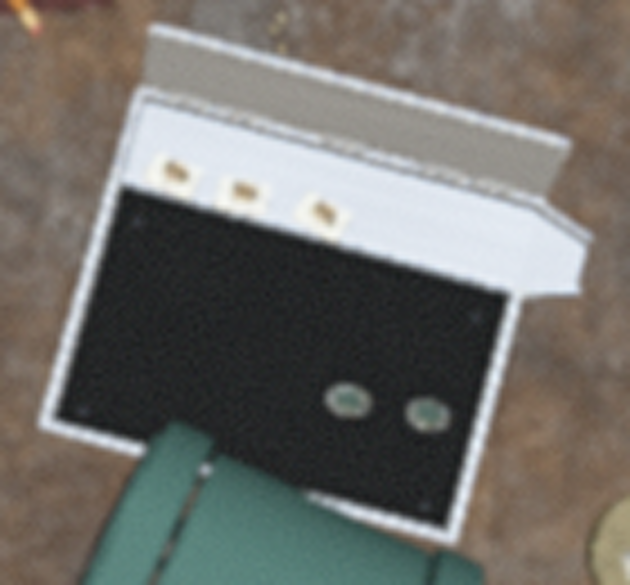

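All three blanks lean in the trough against its near wall ((175,175), (243,192), (323,212)), with their upper edges near z = 22. The stones are untouched on the plate. I'll press the blanks flat with the fingertip so that the lid can shut.

```bash
python3 -m crank '[[[-0.037,0.002,0],[0,0,0],0],[[-0.037,0.002,0],[0,0,0],0],[[-0.037,0.002,0.01],[0,0,0],0],[[-0.037,0.002,0.02],[0,0,0],0],[[-0.037,0.002,0.02],[0,0,0],0],[[0,0,0.01],[0,0,0],0],[[0,0,0],[0,0,0],0],[[0,0,0],[0,0,0],0]]'; python3 w.py
```

```text
time: 11.83
position: [0.5531, -0.1577, 0.0528]
ee_rot: [180.0, -0.2, 163.9]
force: [-0.4, -0.5, 0.3]
finger_gap: -0.0001
grasp_force: 0.0
t 11.8333 tray [52.3  0.8] z 52.8 rpy [180.   -0.2 163.9] F [-0.4 -0.5  0.3] -7.15790598329322e-05
```

```bash
python3 -m crank '[[[-0.003,0,0.010],[0,0,0],0],[[0,0,0.010],[0,0,0],0],[[0,0,0.004],[0,0,0],0],[[0,0,0.003],[0,0,0],0],[[0,0,0.003],[0,0,0],0],[[0,0,0.003],[0,0,0],0],[[0,0,0.002],[0,0,0],0],[[0,0,0.002],[0,0,0],0],[[0,0,0],[0,0,0],0],[[0,0,0],[0,0,0],0]]'; python3 w.py
python3 - <<'E'
from h import *
c=cam("scene"); save(c,"s4.png",(190,160,290,240),6)
E
```

```text
time: 12.67
position: [0.5563, -0.1588, 0.0177]
ee_rot: [180.0, -0.0, 163.9]
force: [0.3, 0.0, -0.2]
finger_gap: 0.0001
grasp_force: 0.0
t 12.6667 tray [55.7  0.7] z 17.7 rpy [180.   -0.  163.9] F [ 0.3  0.  -0.2] 0.00012105758335158925
```

View pics/s4.png

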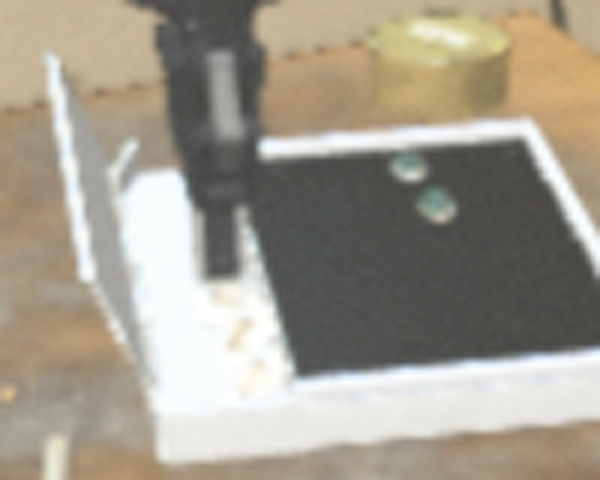

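The fingertip (220,275) is in the trough over blank 3, and there is no force yet. I go a little lower, then lift and check the heights.

```bash
cat > hm.py <<'E'
from h import *
y=np.radians(-16.1);R=np.array([[np.cos(y),-np.sin(y)],[np.sin(y),np.cos(y)]])
c=cam("top");d=c["depth"];out=[]
for v in range(140,225):
  for u in range(225,345):
    if d[v,u]>0:
      o,dd=ray(c,u,v);p=(o+dd*d[v,u])*1000;t=R.T@(p[:2]-[502.6,-144]);out.append([*t,p[2]])
o=np.array(out)
for yy in range(-20,110,10):
  k=o[abs(o[:,1]-yy-5)<5]; print(yy,[round(np.median(q)) if len(q:=k[(k[:,0]>=a)&(k[:,0]<a+6),2]) else -9 for a in range(30,90,6)])
E
python3 -m crank '[[[0,0,0.002],[0,0,0],0],[[0,0,0.002],[0,0,0],0],[[0,0,0.001],[0,0,0],0],[[0,0,0],[0,0,0],0],[[0,0,0],[0,0,0],0]]'; python3 w.py
python3 -m crank '[[[0,0,-0.03],[0,0,0],0],[[0,0,-0.04],[0,0,0],0],[[0.035,0,-0.02],[0,0,0],0],[[0.035,0,0],[0,0,0],0],[[0.035,0,0],[0,0,0],0],[[0.035,0,0],[0,0,0],0],[[0.035,0,0],[0,0,0],0],[[0,0,0],[0,0,0],0]]'; python3 hm.py
```

```text
time: 13.13
position: [0.5562, -0.1588, 0.0125]
ee_rot: [180.0, -0.0, 163.9]
force: [0.3, -0.8, 0.4]
finger_gap: 0.0004
grasp_force: 0.0
t 13.1333 tray [55.6  0.7] z 12.5 rpy [180.   -0.  163.9] F [ 0.3 -0.8  0.4] 0.00038897682339396686
time: 13.8
position: [0.3818, -0.1077, 0.1008]
ee_rot: [180.0, -0.4, 163.9]
force: [0.7, 0.1, -1.3]
finger_gap: -0.0001
grasp_force: 0.0
-20 [23, 22, 4, 4, 3, 5, 4, 4, 3, 10]
-10 [23, 21, 5, 7, 6, 6, 3, 4, 4, 9]
0 [22, 23, 5, 6, 5, 6, 3, 5, 4, 5]
10 [22, 21, 3, 2, 3, 4, 3, 3, 3, 6]
20 [23, 23, 4, 2, 4, 3, 3, 4, 3, 7]
30 [22, 21, 20, 17, 8, 5, 3, 3, 3, 5]
40 [23, 22, 20, 18, 10, 3, 4, 4, 4, 6]
50 [22, 21, 19, 14, 8, 4, 3, 3, 3, 7]
60 [23, 21, 3, 5, 5, 3, 4, 2, 4, 7]
70 [22, 22, 18, 12, 10, 3, 2, 4, 4, 3]
80 [22, 22, 20, 19, 12, 5, 4, 4, 4, 7]
90 [23, 24, 18, 17, 11, 4, 3, 4, 4, 6]
100 [22, 23, 2, 3, 3, 5, 1, 4, 3, 5]
```

Blank 3 is flat now. I repeat for the other two.

```bash
python3 -m crank '[[[-0.035,0.009,0],[0,0,0],0],[[-0.035,0.009,0],[0,0,0],0],[[-0.035,0.009,0],[0,0,0],0],[[-0.035,0.009,0.020],[0,0,0],0],[[-0.035,0.008,0.020],[0,0,0],0],[[0,0,0.020],[0,0,0],0],[[0,0,0.010],[0,0,0],0],[[0,0,0.004],[0,0,0],0],[[0,0,0.003],[0,0,0],0],[[0,0,0.003],[0,0,0],0],[[0,0,0.003],[0,0,0],0],[[0,0,0.003],[0,0,0],0],[[0,0,0.002],[0,0,0],0],[[0,0,0.002],[0,0,0],0],[[0,0,0],[0,0,0],0],[[0,0,0],[0,0,0],0]]'; python3 w.py
python3 -m crank '[[[0,0,-0.03],[0,0,0],0],[[0,0.020,-0.01],[0,0,0],0],[[0,0.021,0],[0,0,0],0],[[0,0,0.01],[0,0,0],0],[[0,0,0.010],[0,0,0],0],[[0,0,0.004],[0,0,0],0],[[0,0,0.003],[0,0,0],0],[[0,0,0.003],[0,0,0],0],[[0,0,0.003],[0,0,0],0],[[0,0,0.003],[0,0,0],0],[[0,0,0.002],[0,0,0],0],[[0,0,0.002],[0,0,0],0],[[0,0,0],[0,0,0],0],[[0,0,0],[0,0,0],0]]'; python3 w.py
python3 -m crank '[[[0,0,-0.03],[0,0,0],0],[[0,0,-0.04],[0,0,0],0],[[0.035,0,-0.02],[0,0,0],0],[[0.035,0,0],[0,0,0],0],[[0.035,0,0],[0,0,0],0],[[0.035,0,0],[0,0,0],0],[[0.035,0,0],[0,0,0],0],[[0,0,0],[0,0,0],0]]'; python3 hm.py; python3 w.py
```

```text
time: 15.18
position: [0.5685, -0.1166, 0.0129]
ee_rot: [180.0, 0.0, 163.9]
force: [0.8, 0.1, 1.0]
finger_gap: 0.0001
grasp_force: 0.0
t 15.1833 tray [55.7 44.6] z 12.9 rpy [180.    0.  163.9] F [0.8 0.1 1. ] 9.256222357644288e-05
time: 16.35
position: [0.5799, -0.0772, 0.0127]
ee_rot: [180.0, -0.0, 163.9]
force: [-0.2, 0.3, 0.2]
finger_gap: 0.0
grasp_force: 0.0
t 16.35 tray [55.7 85.6] z 12.7 rpy [180.   -0.  163.9] F [-0.2  0.3  0.2] 2.9485510027247825e-05
time: 17.02
position: [0.4052, -0.0266, 0.101]
ee_rot: [-180.0, -0.4, 164.0]
force: [0.7, 0.7, -0.4]
finger_gap: 0.0002
grasp_force: 0.0
-20 [22, 22, 5, 3, 5, 4, 2, 5, 3, 5]
-10 [23, 22, 5, 6, 7, 6, 3, 3, 3, 8]
0 [23, 19, 6, 6, 5, 4, 3, 2, 3, 7]
10 [22, 21, 4, 6, 5, 3, 3, 3, 2, 5]
20 [22, 22, 2, 5, 3, 5, 4, 4, 5, 7]
30 [23, 22, 5, 3, 6, 4, 2, 4, 2, 5]
40 [23, 20, 7, 6, 6, 6, 3, 4, 4, 9]
50 [23, 22, 6, 5, 6, 7, 5, 3, 3, 4]
60 [23, 22, 3, 4, 4, 5, 5, 4, 4, 9]
70 [23, 22, 5, 5, 5, 6, 3, 3, 4, 5]
80 [23, 22, 7, 5, 4, 7, 3, 4, 4, 8]
90 [22, 22, 5, 5, 6, 6, 3, 3, 4, 9]
100 [24, 21, 3, 3, 4, 4, 3, 4, 2, 8]
t 17.0667 tray [-122.4   85.8] z 102.2 rpy [ 1.800e+02 -1.000e-01  1.639e+02] F [ 0.7  0.1 -0. ] 7.665668698814666e-06
```

All blanks are flat. Now the lid: go over it, come down behind it and push it over.

```bash
python3 -m crank '[[[-0.033,-0.008,-0.022],[0,0,0],0],[[-0.033,-0.008,-0.022],[0,0,0],0],[[-0.033,-0.008,0],[0,0,0],0],[[-0.033,-0.008,0],[0,0,0],0],[[-0.033,-0.008,0],[0,0,0],0],[[-0.033,-0.008,0],[0,0,0],0],[[-0.033,-0.008,0],[0,0,0],0],[[-0.033,-0.008,0],[0,0,0],0],[[0,0,0],[0,0,0],0],[[0,0,0.03],[0,0,0],0],[[0,0,0.03],[0,0,0],0],[[0,0,0.02],[0,0,0],0],[[0,0,0.01],[0,0,0],0],[[0,0,0],[0,0,0],0],[[0,0,0],[0,0,0],0]]'; python3 w.py
```

```text
time: 18.32
position: [0.6481, -0.1635, 0.057]
ee_rot: [180.0, 0.0, 163.9]
force: [0.2, 1.2, 1.4]
finger_gap: 0.0004
grasp_force: 0.0
t 18.3167 tray [145.2  21.6] z 57.0 rpy [180.    0.  163.9] F [0.2 1.2 1.4] 0.0003866795561583988
```

```bash
python3 -m crank '[[[0.007,0,-0.001],[0,0,0],0],[[0.008,0,-0.001],[0,0,0],0],[[0.007,0,-0.001],[0,0,0],0],[[0.007,0,-0.001],[0,0,0],0],[[0.006,0,-0.001],[0,0,0],0],[[0.006,0,0],[0,0,0],0],[[0.006,0,-0.002],[0,0,0],0],[[0.006,0,-0.002],[0,0,0],0],[[0.005,0,0.002],[0,0,0],0],[[0.005,0,0.002],[0,0,0],0],[[0.0045,0,0.0035],[0,0,0],0],[[0.0045,0,0.0035],[0,0,0],0],[[0.0035,0,0.0045],[0,0,0],0],[[0.0035,0,0.0045],[0,0,0],0],[[0,0,0],[0,0,0],0]]'; python3 w.py
python3 - <<'E'
from h import *
c=cam("scene"); save(c,"s5.png",(190,160,290,240),6)
E
```

```text
time: 19.57
position: [0.5701, -0.1409, 0.0438]
ee_rot: [180.0, -0.2, 163.9]
force: [1.0, 0.1, -0.4]
finger_gap: 0.0001
grasp_force: 0.0
t 19.5667 tray [64.  21.7] z 43.8 rpy [180.   -0.2 163.9] F [ 1.   0.1 -0.4] 5.7064938753946324e-05
```

View pics/s5.png

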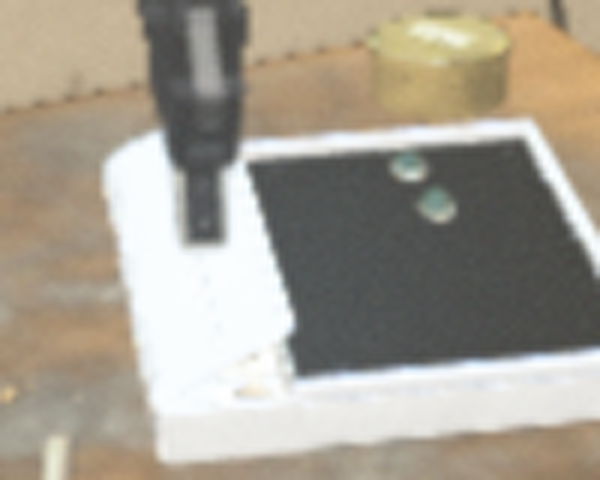

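The lid has come over to about 30°, with the fingertip on top of it at (205,240). I press it down until the force rises.

```bash
python3 -m crank '[[[0.002,0,0.005],[0,0,0],0],[[0.002,0,0.005],[0,0,0],0],[[0.001,0,0.004],[0,0,0],0],[[0.001,0,0.003],[0,0,0],0],[[0,0,0.002],[0,0,0],0],[[0,0,0.001],[0,0,0],0],[[0,0,0.001],[0,0,0],0],[[0,0,0],[0,0,0],0]]'; python3 w.py
```

```text
time: 20.28
position: [0.5655, -0.1396, 0.026]
ee_rot: [180.0, -0.1, 163.9]
force: [-3.3, 1.2, 7.5]
finger_gap: 0.0
grasp_force: 3.6
t 20.2833 tray [59.3 21.7] z 26.0 rpy [ 1.800e+02 -1.000e-01  1.639e+02] F [-3.3  1.2  7.5] 3.603102253286643e-05
```

```bash
python3 -m crank '[[[0,0,0.001],[0,0,0],0],[[0,0,0.001],[0,0,0],0],[[0,0,0],[0,0,0],0],[[0,0,0],[0,0,0],0]]'; python3 w.py; python3 -m crank '[[[0,0,-0.01],[0,0,0],0],[[0,0,-0.03],[0,0,0],0],[[0,0,-0.04],[0,0,0],0],[[0.035,0,-0.02],[0,0,0],0],[[0.035,0,0],[0,0,0],0],[[0.035,0,0],[0,0,0],0],[[0.035,0,0],[0,0,0],0],[[0.035,0,0],[0,0,0],0],[[0.035,0,0],[0,0,0],0],[[0,0,0],[0,0,0],0]]'; python3 hm.py; python3 - <<'E'
from h import *
c=cam("scene"); a=c["img"][150:250,180:330,::-1]; t=cam("top"); save(t,"x.png"); b=t["img"][130:260,210:350,::-1]
a=cv2.resize(a,None,fx=3,fy=3,interpolation=2); b=cv2.resize(b,None,fx=2.3,fy=2.3,interpolation=2)
im=np.zeros((300,a.shape[1]+b.shape[1],3),np.uint8); im[:300,:a.shape[1]]=a; im[:b.shape[0],a.shape[1]:]=b[:300]; cv2.imwrite("pics/fin.png",im)
E
```

```text
time: 20.62
position: [0.5656, -0.1396, 0.0259]
ee_rot: [-180.0, -0.0, 163.9]
force: [-8.0, 3.3, 14.9]
finger_gap: -0.0
grasp_force: 7.4
t 20.6167 tray [59.3 21.7] z 25.9 rpy [-180.    -0.   163.9] F [-8.   3.3 14.9] -1.8921675863670748e-05
time: 21.45
position: [0.3586, -0.0794, 0.1213]
ee_rot: [180.0, -0.3, 163.9]
force: [-0.3, -0.5, -0.8]
finger_gap: -0.0002
grasp_force: 0.0
-20 [23, 27, 26, 27, 25, 27, 28, 27, 27, 27]
-10 [24, 26, 25, 26, 27, 28, 27, 27, 26, 25]
0 [23, 26, 25, 25, 26, 28, 26, 26, 27, 27]
10 [24, 29, 27, 25, 28, 27, 27, 27, 26, 26]
20 [24, 28, 27, 25, 26, 27, 27, 25, 26, 27]
30 [23, 27, 25, 27, 26, 28, 26, 27, 27, 26]
40 [23, 27, 27, 26, 27, 27, 26, 27, 27, 26]
50 [24, 28, 25, 27, 27, 28, 26, 27, 27, 27]
60 [23, 26, 26, 27, 27, 28, 27, 27, 26, 25]
70 [23, 27, 25, 27, 27, 28, 26, 27, 27, 26]
80 [23, 27, 26, 26, 25, 27, 27, 27, 27, 26]
90 [25, 28, 26, 27, 26, 27, 27, 26, 27, 27]
100 [23, 27, 27, 26, 26, 28, 27, 27, 26, 27]
```

View pics/fin.png

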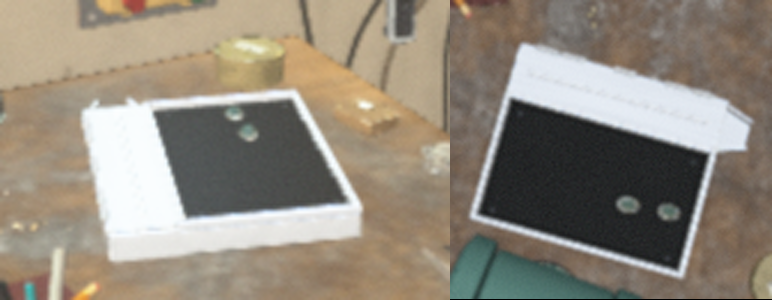

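The lid lies flat at about z = 26 along its whole length, both stones are on the plate ((234,113) and (248,132) in the left view), and the robot is clear.

```bash
python3 -c "
from station import r
print(r.finish_job())"
```

```text
the job is handed in; nothing more can be done
None
```

I swept the three blanks into the trough, pressed them flat there, and shut the lid; both stones stayed on the plate, the tin and flux pot weren't touched, and I handed the job in at about 21.5 s.

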